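# Slide the tin home between the sauce jars

## Robot

A 7-joint arm with a two-finger parallel gripper is mounted at the origin on the work surface. World frame = base frame: x ahead of the robot, y to its left, z up, the work surface at z = 0. Lengths are in mm, angles in rad, forces in N, time in s.
With the tool pointing down it reaches from about 425 to 800 mm from the base axis. Payload 8.3 kg.
Tool frame: the origin (TCP) lies between the finger pads; the fingertips stand 17 mm ahead of it and the grasp point (between the pads) lies 2 mm behind it (manip.nose_length is the z of the fingertips in the tool frame, in mm); z points along the fingers, y is the direction in which the jaws open and shut (so a half turn about z gives the same grasp; the last joint's range is limited). The gripper opens to 85 mm and grips with 20 to 120 N. Pads are 22 mm wide; open, the fingers measure 114 mm over their backs; the gripper's body (76 mm by 85 mm) begins 54 mm behind the grasp point. The pads swing forward as they close: fully open they stand 13 mm farther back than shut.
Start: joints at [-1.4, 0.383, 0.016, 1.37, -0.006, 1.388, -0.046], TCP at [144.747, 607.991, 248.279] pointing down, gripper open.
Joint ranges: [-2.95, 2.95], [-0.25, 2.06], [-1.52, 1.56], [0.18, 2.33], [-1.44, 4.58], [0.02, 2.06], [-3.01, 3.01]. Speed limits (rad/s): [2.39, 2.39, 3.01, 3.01, 3.14, 3.14, 3.14].

## Interface

Orientations are given as [roll, pitch, yaw] about the fixed x, y, z axes, in that order (R = Rz(yaw) Ry(pitch) Rx(roll)).
In Python, from workcell import manip gives the robot as it stands. Calls block until the motion is done:
- manip.move_to(position, orientation): joint-space move of the TCP to a pose.
- manip.move_straight(position, speed=150, ori=None): straight line of the TCP; ori=None keeps the orientation; speed is the mean speed in mm/s.
- manip.move_joints(angles): joint-space move.
- manip.set_gripper(opening, strength=None): opening from 0.0 (shut) to 1.0 (fully open); strength is the grip in N (None keeps the last); returns when the fingers have stopped.
- manip.sleep(seconds).
- manip.inverse_kinematics(position, orientation): joint angles nearest the present ones, or None.
- manip.observe(): the state.
- manip.capture(name): name is "scene" or "top"; returns a dict with "image" (420x560x3 uint8, red, green, blue), "camera_matrix" (3x3 intrinsics, pixels), "eye" and "attitude" of the camera in the world. Camera axes: x right, y down, z forward; pixel columns grow to the right and rows downward; lengths in mm; the calibration is good to about 2 mm. A picture is of the moment at which its call begins. There is no depth.
A pose or a line that the arm cannot do raises manip.IKError and nothing moves.
- manip.close_job(): hands the job in, once; it reports no verdict.
The state is a dict: "t": time; "qpos": joint angles; "joint_velocities": joint speeds; "joint_torque": joint torques, N m; "ee_pos": TCP position; "orientation": TCP orientation; "contact_force": force on the tool from outside, world axes, zero at the start; "wrist_torque": the same for the moment, N m; "gripper_width": opening from 0.0 (shut) to 1.0 (fully open).
Only numpy, scipy, OpenCV 4.12 (cv2) and the standard library are available. Lean on these libraries where they do the work, as an engineer would, in place of code of your own. Each camera call takes 0.05 s, during which the arm holds its last target. There are 200 camera calls.

## Task

Put the small grey latch tin away: with the fingertips, push it along the tabletop, plain end first, straight through the narrow gap between the two low sauce jars until its plain end is flush against the wooden napkin box behind them, then take the hand away. It must slide on the table all the way, so never take it between the fingers, lift it or tip it, and leave the glasses, the cup and the bottle opener where they are.

Things in the scene. Friction and masses are not known exactly. Their poses are not given: they have to be found in the camera images.
- tin: Small grey plastic tin, loose, 90 mm long (x), 62 mm wide (y), 38 mm high, 0.11 to 0.23 kg, corners rounded 5 mm. Origin at the centre of its underside; +x to the plain end, -x to the latch end, whose flat steel flap (44 mm wide, 9 to 33 mm up) has its face 48.5 mm from the origin. Starts before the gap, on the robot's side of the gap's centre line, turned up to 0.45 rad off the push direction.
- tin_nose (a point): Middle of the tin's plain end at its bottom edge, 45 mm along +x from the tin's origin.
- napkin_box: Fixed wooden napkin box, 90 mm deep (x), 160 mm wide (y), 58 mm high. Origin at the middle of its flat front face, at table height; +x points into the box away from the tin and the jars (this is the direction to push), +y along the front face towards the robot, z up.
- jar_near: Fixed low round stoneware jar with a white lid, 76 mm in diameter, 48 mm high with its knob, on the robot's side of the gap. Origin at the centre of its underside, 113 to 137 mm in front of the napkin box's front face.
- jar_far: The other fixed jar, of the same shape and size, on the far side of the gap. Origin at the centre of its underside. Between the two jars 67 to 72 mm is free across the push direction for the 62 mm wide tin; the middle of the gap lies up to 9 mm to either side of the napkin box's centre line.
- glass_a: Clear soju glass, 50 mm in diameter at the rim, 56 mm high, loose, standing across from the tin, on the side of the push path away from the robot; its origin is at least 110 mm from the napkin box's centre line. Leave alone. Origin at the centre of its underside.
- glass_b: Second clear soju glass of the same size, loose, standing on the table on the robot's side of the near jar. Leave alone. Origin at the centre of its underside.
- shot_cup: White ceramic shot cup, 48 mm in diameter, 45 mm high, loose, beside the napkin box on the robot's side. Leave alone. Origin at the centre of its underside.
- opener: Flat stainless steel bottle opener, 116 mm long (x), 34 mm wide, 5 mm thick, loose, lying on the table on the robot's side, between the tin and the near jar. Leave alone. Origin near its middle, on its underside.
Things that resemble listed ones, but are neither listed nor needed, are in the scene too. Several things look just like the tin: the one meant starts nearest to the robot's base.

How it is judged (in metres and radians):
On the way:
1. the tin is in the gap, lengthwise between the two jars, flat on the table (x of tin in the frame of napkin_box between -0.155 and -0.095 m and y of tin in the frame of napkin_box between -0.02 and 0.02 m and angle between the x axis of tin and the x axis of napkin_box, either way round below 0.3 rad and height (world z) of tin below 0.005 m), for 0.1 s.
At the end, for the whole second after the job is handed in: The tin has gone through the gap and stands flat and still on the table with its plain end within 5 mm of the napkin box's front face, square to it within 0.09 rad, and the middle of that end within 30 mm of the middle of the face (x of tin_nose in the frame of napkin_box between -0.005 and 0.004 m and y of tin_nose in the frame of napkin_box between -0.03 and 0.03 m and angle between the x axis of tin and the x axis of napkin_box, either way round below 0.09 rad and angle between tin's own z axis and vertical below 0.04 rad and height (world z) of tin below 0.003 m and linear speed of tin below 0.01 m/s); the robot touches nothing.
It fails at once if the tin is lifted or tipped (height (world z) of tin above 0.007 m or angle between tin's own z axis and vertical above 0.15 rad).
It fails at once if the tin is taken between the fingers (x of the grasp point in the frame of tin between -0.045 and 0.045 m and y of the grasp point in the frame of tin between -0.031 and 0.031 m and z of the grasp point in the frame of tin below 0.05 m and contact force between the fingers and tin above 1 N).
It fails at once if a glass, the cup or the opener is pushed away (over 15 mm) or knocked over (distance of any of glass_a, glass_b, shot_cup, opener from where it was at the start of the episode above 0.015 m or angle between any of glass_a, glass_b, shot_cup's own z axis and vertical above 0.35 rad).
It also fails if it takes over 54 s, if anything falls off the work surface, if the arm or the gripper's body presses on something with over 40 N, if the wrist force passes 120 N, or if a joint passes its speed limit or range.

## Working session

There is one attempt and no reset: what is moved stays moved. The work goes in short steps, each a Python script; the robot and the scene stay as the last script left them, time stands still between calls to the robot, and variables do not carry over. Pictures are saved under pics/ and viewed, about 8 in all and at most 12, crops included, and the job is handed in when it is done.

```bash
mkdir -p pics; ls
python3 - <<'E'
from workcell import manip
import cv2,numpy as np
for n in("top","scene"):
    c=manip.capture(n); cv2.imwrite(f"pics/{n}0.png",c["image"][:,:,::-1]); print(n,c["camera_matrix"],c["eye"],c["attitude"])
o=manip.observe();print(o["t"],o["ee_pos"],o["orientation"],manip.nose_length)
E
```

```text
pics
top [[484.74535129   0.         281.17602946]
 [  0.         484.74535129 205.02004916]
 [  0.           0.           1.        ]] [ 448.1759048    12.86078784 1015.65681333] [-3.00578048e+00  1.05685110e-03 -1.57302437e+00]
scene [[483.9300128    0.         283.35282853]
 [  0.         483.9300128  208.99263382]
 [  0.           0.           1.        ]] [ 907.21794759 -342.40800297  815.80225401] [-2.58112668  0.01154328  0.66202592]
0.1 [144.6643932  607.59442172 247.38424357] [-3.13986458e+00  4.60638089e-05  2.90784089e+00] 17.0
```

View pics/top0.png

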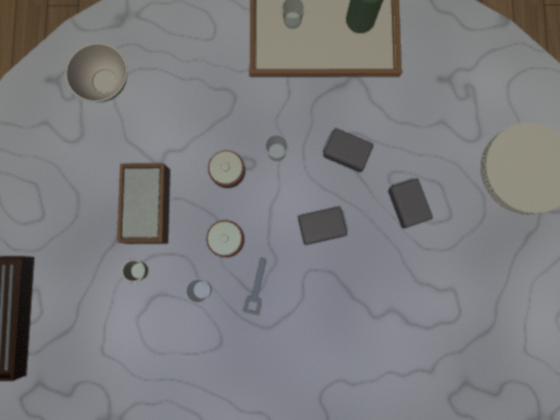

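View pics/scene0.png

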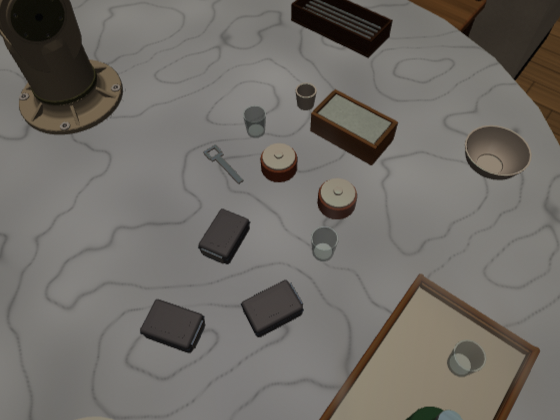

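Three tin lookalikes in the top view, at px (322,225), (348,150) and (410,203). The base lies below the picture's centre, so (322,225) is the nearest and also lies in front of the gap. I'll confirm in an enlarged crop.

```bash
cat > h.py <<'E'
import numpy as np, cv2
from scipy.spatial.transform import Rotation as R
from workcell import manip
def ray(c,u,v,z=0.):
    A=R.from_euler('xyz',c["attitude"]).as_matrix(); e=np.array(c["eye"])
    d=A@np.linalg.inv(c["camera_matrix"])@np.array([u,v,1.]); return e+d*(z-e[2])/d[2]
def crop(c,u0,v0,w,h,k,name):
    im=cv2.resize(c["image"][v0:v0+h,u0:u0+w,::-1],None,fx=k,fy=k,interpolation=cv2.INTER_CUBIC)
    im=cv2.convertScaleAbs(im,alpha=1.5)
    for u in range(-(-u0//20)*20,u0+w,20):
        cv2.line(im,((u-u0)*k,0),((u-u0)*k,6),(0,0,255),1); cv2.putText(im,str(u),((u-u0)*k,16),0,.35,(0,0,255))
    for v in range(-(-v0//20)*20,v0+h,20):
        cv2.line(im,(0,(v-v0)*k),(6,(v-v0)*k),(0,0,255),1); cv2.putText(im,str(v),(8,(v-v0)*k+4),0,.35,(0,0,255))
    cv2.imwrite(name,im)
E
python3 - <<'E'
from h import *
c=manip.capture("top"); crop(c,110,130,250,185,3,"pics/t1.png")
for p in [(322,225),(348,150),(410,203)]: q=ray(c,*p,38);print(p,q,np.hypot(*q[:2]))
s=manip.capture("scene"); crop(s,190,80,210,195,3,"pics/s1.png")
E
```

```text
(322, 225) [540.76669235 -68.94062839  38.        ] 545.1434910173043
(348, 150) [ 696.25307172 -124.8078896    38.        ] 707.3509377867637
(410, 203) [ 585.30714853 -248.72032325   38.        ] 635.9608929179078
```

View pics/t1.png

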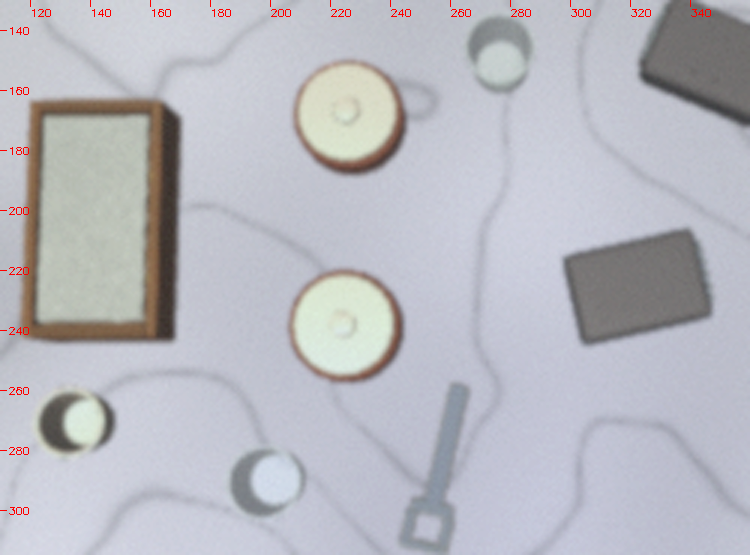

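View pics/s1.png

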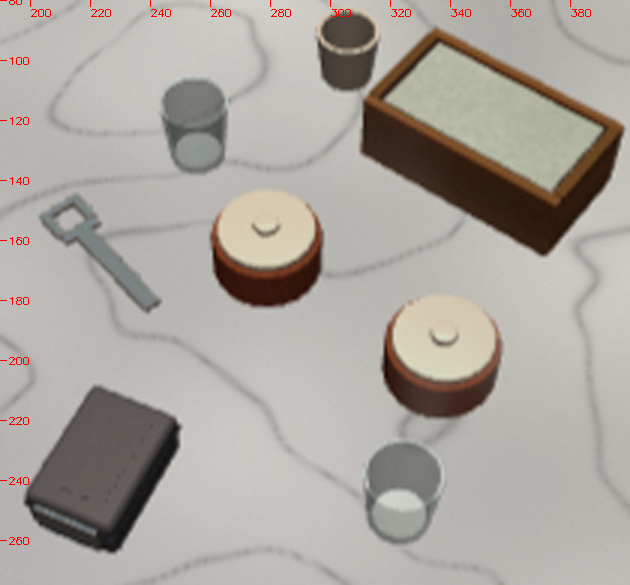

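The crops show that the tin at top px (322,225) has its steel flap at the right, towards -y. Its plain end therefore already faces the gap, and the push goes left, about +y. The jar knobs are at top px (224.3,238.3) and (225,166.7), and the box's front top edge runs from about (163,164) to (162.5,243).

Run:
```python
from h import *
np.set_printoptions(precision=1,suppress=True)
t=manip.capture("top"); s=manip.capture("scene")
T=lambda x,y,z:ray(t,110+x/3,130+y/3,z)[:2]
S=lambda x,y,z:ray(s,190+x/3,80+y/3,z)[:2]
print("box top front(top)",T(161,101,58),T(158,339,58),"bottom",T(181,115,0),T(175,341,0),"back",T(32,102,58),T(22,339,58))
print("box scene bottom front",S(361,152,0),S(545,254,0),"top",S(364,101,58),S(556,205,58),"back",S(435,30,58),S(622,127,58))
print("jars knob top",T(343,325,48),T(345,110,48),"lid",T(346,325,40),T(349,116,36), "knob scene",S(265,223,48),S(444,331,48))
print("jar base bottom scene",S(267,306,0),S(440,418,0))
print("tin top",*[T(*p,38) for p in [(565,257),(690,229),(711,314),(585,344)]])
print("tin scene",*[S(*p,38) for p in [(26,496),(95,388),(181,424),(112,545)]])
print("glasses base",T(500,65,3),T(277,478,3),S(399,515,3),S(197,152,3),"cup",T(85,421,3),"opener",T(460,384,3),T(440,550,3),T(403,540,3),T(402,515,3))
```

```text
box top front(top) [663.8 250.5] [504.  247.6] bottom [666.7 250.4] [505.9 249.9] back [663.4 337.3] [504.2 337.1]
box scene bottom front [506.6 253.5] [664.8 255.9] top [508.9 250.4] [665.9 252.5] back [508.9 337.9] [665.1 338.9]
jars knob top [513.6 127.2] [659.5 127.8] lid [514.1 126.1] [657.9 126.5] knob scene [516.  128.7] [661.1 129.3]
jar base bottom scene [537.5 102.1] [682.7 100.5]
tin top [559.9 -21.2] [ 578.8 -106.1] [ 521.1 -119.1] [501.1 -34.2]
tin scene [ 525.9 -118. ] [507.5 -34.9] [567.8 -22. ] [ 589.  -110.8]
glasses base [701.9  23. ] [411.7 176.4] [703.4  24.9] [412.1 178.1] cup [450.7 309.8] opener [475.6  50.9] [363.   64.3] [369.7  89.6] [386.5  90.4]
```

Measured in the world frame: the box face is at y≈250.5, centred on x≈585.5. The gap is centred on x≈587, about 69.5 mm wide, at y≈128. The tin is at about (543,-71), with its nose turned 0.23 rad towards the robot. Plan:
1. Hold the two spread fingertips along the tin's near side and push in +x. This squares the tin and centres it on the gap line.
2. Push on the latch end in +y.

Run:
```python
from h import *
pi=np.pi
best=min((0.,pi),key=lambda y:(lambda q:9 if q is None else abs(q[6]))(manip.inverse_kinematics([455,-71,150],[pi,0,y])))
print("yaw",best)
manip.set_gripper(0.6)
manip.move_to([455,-71,140],[pi,0,best])
manip.move_straight([455,-71,24],speed=120)
print(manip.observe()["t"])
f0=np.array(manip.observe()["contact_force"])
manip.move_straight([485,-71,24],speed=80)
for x in range(495,541,9):
    manip.move_straight([x,-71,24],speed=50); o=manip.observe(); print(x,o["ee_pos"].round(1) if hasattr(o["ee_pos"],"round") else o["ee_pos"],np.round(np.array(o["contact_force"])-f0,1))
print(o["t"],o["gripper_width"])
c=manip.capture("top");crop(c,210,130,200,150,4,"pics/t2.png")
```

```text
yaw 0.0
4.5167
495 [495.2 -71.   24. ] [-0.6 -0.5  0.2]
504 [504.4 -71.1  24. ] [-1.9 -0.5  0.5]
513 [513.4 -71.1  24. ] [-1.   0.1  0.3]
522 [522.4 -71.1  24. ] [-0.5 -0.1  1.8]
531 [531.4 -71.1  24. ] [-0.8 -0.4  0.2]
540 [540.4 -71.   24. ] [-1.  -0.5 -0.1]
7.0583 0.5996581068446747
```

View pics/t2.png

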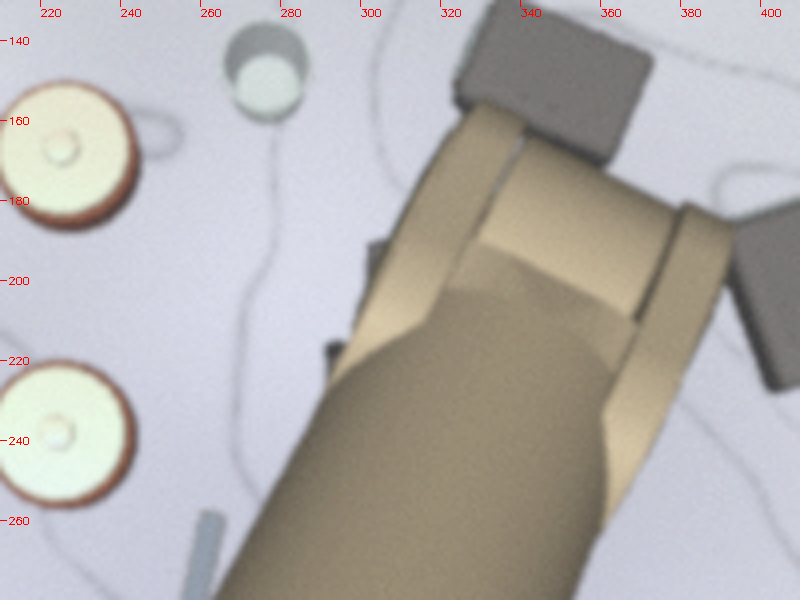

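Most of the tin is hidden by the arm; only its far-left corner shows, at about (302,192). I'll back off to the pose for the end push, which clears the view.

Run:
```python
from h import *
pi=np.pi
manip.move_straight([505,-71,24],speed=150); manip.move_straight([505,-71,110],speed=200)
best=min((pi/2,-pi/2),key=lambda y:(lambda q:9 if q is None else abs(q[6]))(manip.inverse_kinematics([587,-175,110],[pi,0,y])))
manip.set_gripper(0.16)
manip.move_to([587,-175,110],[pi,0,best]); o=manip.observe(); print(best,o["t"],o["qpos"],o["gripper_width"])
c=manip.capture("top");crop(c,210,130,200,150,4,"pics/t3.png")
c=manip.capture("scene");crop(c,170,130,200,150,4,"pics/s3.png")
```

```text
1.5707963267948966 9.9833 [-0.16339383  0.49900512  0.54250837  1.60534647 -0.27884551  1.11557733
  0.44798416] 0.15973186335617393
```

View pics/t3.png

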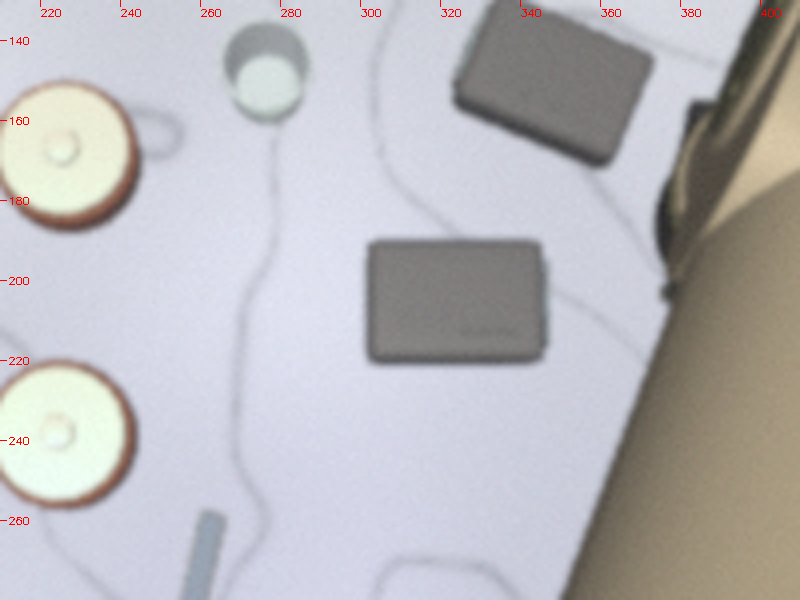

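View pics/s3.png

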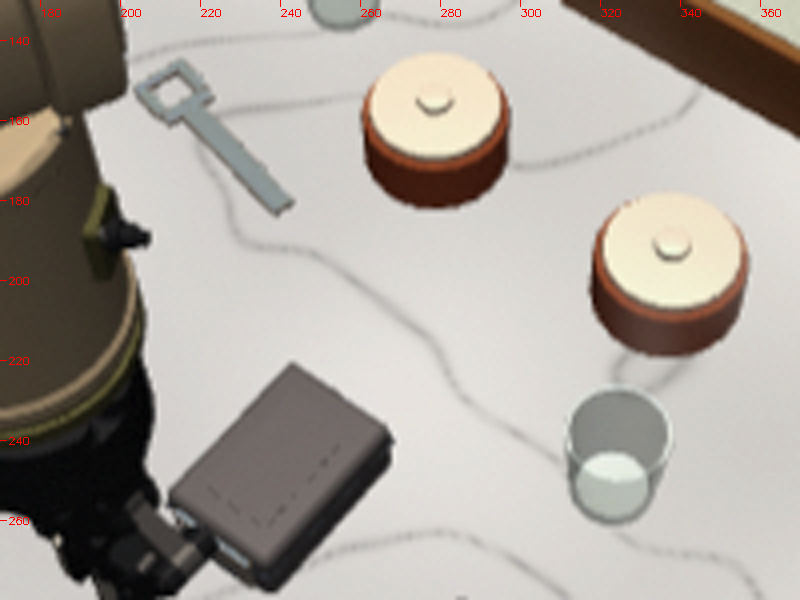

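The tin now lies square to the push direction. Its top spans top-view rows 190–220 and columns 302–346; the knobs are at (224,238) and (225,167). Next, its lateral offset from the gap.

Run:
```python
from h import *
np.set_printoptions(precision=1,suppress=True)
t=manip.capture("top"); s=manip.capture("scene")
T=lambda x,y,z:ray(t,210+x/4,130+y/4,z)[:2]
S=lambda x,y,z:ray(s,170+x/4,130+y/4,z)[:2]
print("tin far/near edges L,R",T(368,241,37),T(540,241,37),T(368,362,36),T(540,362,36), "nose/tail",T(366,300,37),T(543,300,37))
print("scene tail-near,nose-near,nose-far,tail-far",S(170,497,37),S(292,363,37),S(390,438,37),S(272,575,37))
print("knobs",T(57,432,48),T(60,148,48),S(435,100,48),S(672,243,48))
# jar rims: lid extremes across the gap direction
print("jar rims near: ",T(60,360,40),T(60,508,30),"far",T(65,80,40),T(65,230,30))
# automatic tin mask
g=cv2.cvtColor(t["image"],cv2.COLOR_RGB2GRAY); m=(g<100).astype(np.uint8); m[:, :295]=0; m[:,355:]=0; m[:180]=0; m[235:]=0
n,l,st,ce=cv2.connectedComponentsWithStats(m); i=1+np.argmax(st[1:,4]); r=cv2.minAreaRect(cv2.findContours((l==i).astype(np.uint8),0,2)[0][0]); print(st[i],r, ray(t,*r[0],37))
```

```text
tin far/near edges L,R [612.3 -29.1] [ 612.1 -117. ] [550.2 -28.6] [ 550.  -115.9] nose/tail [581.9 -27.8] [ 581.6 -118. ]
scene tail-near,nose-near,nose-far,tail-far [ 557.6 -115.8] [555.7 -29. ] [617.1 -32. ] [ 619.  -116.7]
knobs [514.2 127.4] [658.8 127.8] [517.7 127.9] [661.7 128.5]
jar rims near:  [551.2 127.3] [477.  127.5] far [696.4 126.7] [619.6 126.8]
[ 302  190   45   31 1374] ((324.0, 205.0), (30.0, 44.0), 90.0) [581.7 -73.7  37. ]
```

Relative to the jars, the tin sits about 4 mm too near the robot: 5 mm by the top camera, 2.4 mm by the scene camera. The clearance is only ±3.7 mm, so I'll side-push once more by 4 mm. Then I'll push the end as far as the gap mouth and check.

Run:
```python
from h import *
pi=np.pi
manip.set_gripper(0.6)
manip.move_to([510,-73,90],[pi,0,0]); manip.move_straight([510,-73,24],speed=150)
manip.move_straight([535,-73,24],speed=100); manip.move_straight([544.2,-73,24],speed=30)
print(manip.observe()["ee_pos"],manip.observe()["t"])
manip.move_straight([510,-73,24],speed=150); manip.move_straight([510,-73,100],speed=200)
manip.set_gripper(0.16)
manip.move_to([586.5,-165,90],[pi,0,pi/2]); manip.move_straight([586.5,-165,22],speed=150)
manip.move_straight([586.5,-140,22],speed=60)
for y in range(-120,-19,20):
    manip.move_straight([586.5,y,22],speed=60); o=manip.observe(); print(y,np.round(o["ee_pos"],1),np.round(o["contact_force"],1))
print(o["t"])
c=manip.capture("top");crop(c,190,130,200,150,4,"pics/t4.png")
```

```text
[544.20925105 -73.03781772  23.95417096] 13.525
-120 [ 586.6 -119.4   22. ] [ 0.1 -0.  -0.6]
-100 [586.6 -99.3  22. ] [-0.7 -0.4  0.7]
-80 [586.6 -79.3  22. ] [ 0.6 -0.  -0. ]
-60 [586.5 -59.3  22. ] [0.6 0.5 0.7]
-40 [586.5 -39.3  22. ] [-0.  -0.9 -0.7]
-20 [586.5 -19.3  22. ] [-0.4 -0.1 -0.1]
20.3833
```

View pics/t4.png

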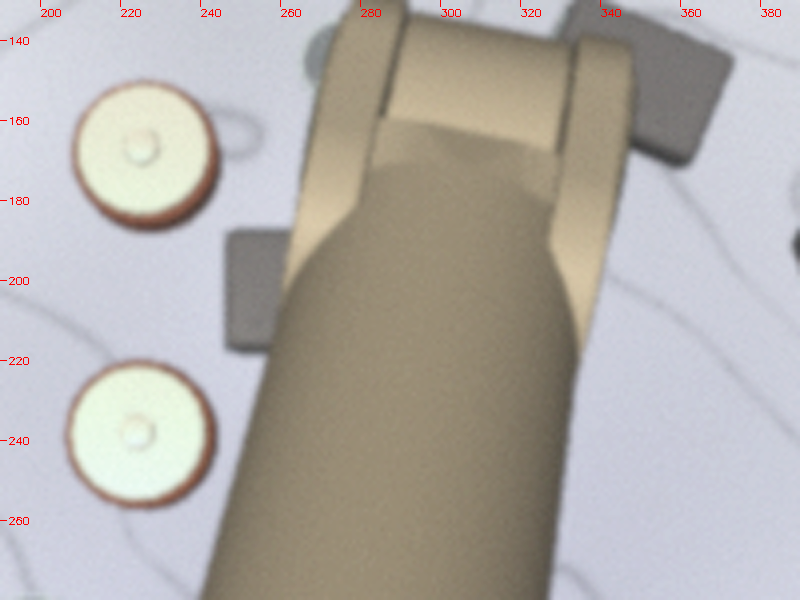

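The tin is square at the gap mouth. Its edges are at rows 187.5 and 217.8, and the midline agrees with the midline between the knobs to within about 1 mm. The nose is at column 246 (y≈86). I'll carry on through, watching the force.

Run:
```python
from h import *
def go(y,v):
    manip.move_straight([586.5,y,22],speed=v); fs=[np.array(manip.observe()["contact_force"])]
    for _ in range(2): manip.sleep(.02); fs.append(np.array(manip.observe()["contact_force"]))
    f=np.median(fs,0); print(round(float(y),1),np.round(manip.observe()["ee_pos"],1),np.round(f,1)); return f
stop=False
for y in range(-5,136,10):
    if abs(go(y,40)).max()>12: stop=True;print("high");break
y=135.
while not stop and y<153:
    y+=1.5
    f=go(y,25)
    if f[1]<-4 : break
print(manip.observe()["t"])
c=manip.capture("scene");crop(c,230,80,190,140,4,"pics/s5.png")
```

```text
-5.0 [586.5  -4.8  22. ] [-0.   0.2 -0.6]
5.0 [586.5   5.3  22. ] [-0.6 -0.6  0.2]
15.0 [586.5  15.4  22. ] [-0.9 -0.3  0. ]
25.0 [586.5  25.4  22. ] [-0.6  0.4  0.1]
35.0 [586.5  35.4  22. ] [0.1 0.3 0.6]
45.0 [586.5  45.3  22. ] [-0.2 -0.2  0.9]
55.0 [586.5  55.3  22. ] [-0.6 -0.2  0.5]
65.0 [586.5  65.4  22. ] [ 0.5 -0.3 -0.2]
75.0 [586.5  75.3  22. ] [ 0.5 -0.5 -0.2]
85.0 [586.5  85.3  22. ] [-0.6  0.5 -0.2]
95.0 [586.4  95.3  22. ] [0.2 0.1 1. ]
105.0 [586.4 105.4  22. ] [0.2 0.4 0.6]
115.0 [586.4 115.3  21.9] [-0.2 -0.3 -0.3]
125.0 [586.5 125.3  22. ] [ 0.2 -0.1 -0.6]
135.0 [586.4 135.3  22. ] [-0.2  0.1  0.2]
136.5 [586.5 136.5  22. ] [-0.2 -0.5  0.2]
138.0 [586.5 138.1  22. ] [0.7 0.3 0. ]
139.5 [586.5 139.7  22. ] [-0.2  0.7  0.1]
141.0 [586.5 141.2  22. ] [-0.5 -0.1 -0.5]
142.5 [586.5 142.7  22. ] [-0.  -0.4  0.4]
144.0 [586.5 144.2  22. ] [-0.   0.3  0.1]
145.5 [586.5 145.7  22. ] [ 0.2  0.1 -0.4]
147.0 [586.6 146.9  22. ] [ 0.  -0.8 -0.3]
148.5 [586.7 147.1  22. ] [ 0.7 -4.8  0.5]
29.6083
```

View pics/s5.png

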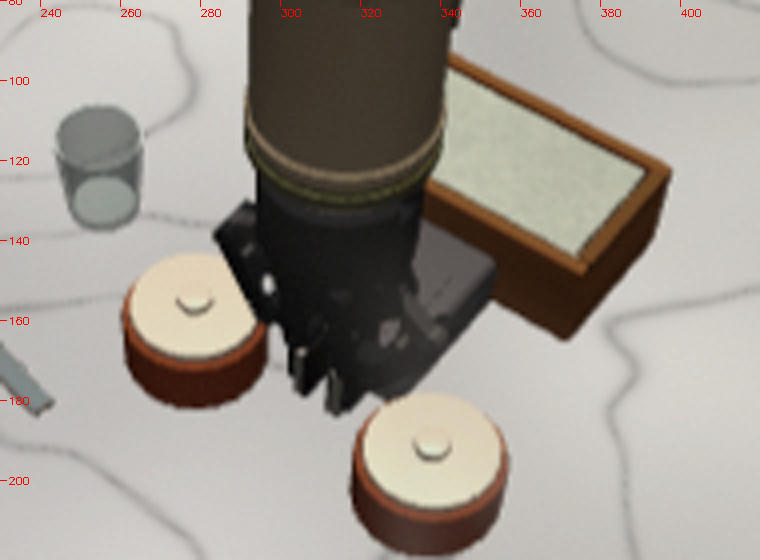

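The force rose to 4.8 N with the TCP stuck at y≈147, as expected for the nose against the box face. The picture shows the tin between the jars and the box, touching the front. I'll retract and check.

Run:
```python
from h import *
manip.move_straight([586.5,105,22],speed=80); manip.move_straight([586.5,105,150],speed=150)
manip.move_straight([560,-170,150],speed=200)
print(manip.observe()["t"])
c=manip.capture("top");crop(c,110,140,190,150,4,"pics/t6.png")
c=manip.capture("scene");crop(c,190,80,200,150,4,"pics/s6.png")
```

```text
32.8833
```

View pics/t6.png

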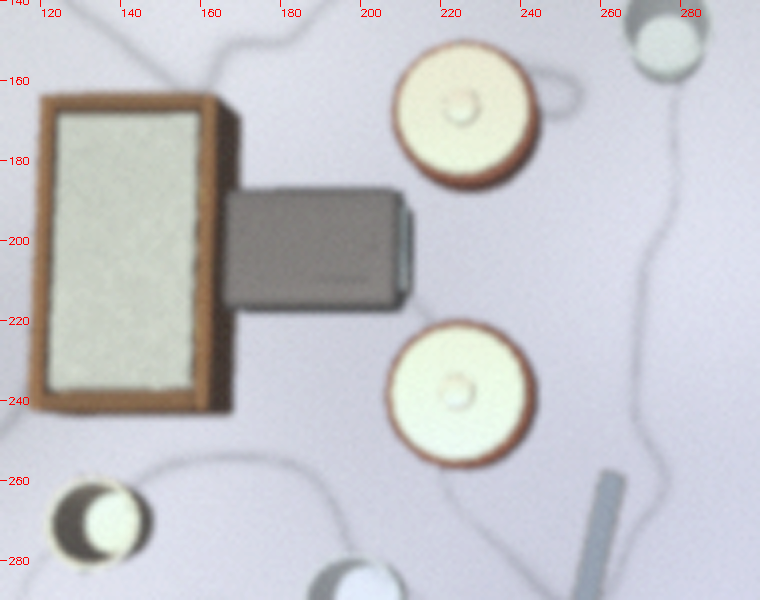

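View pics/s6.png

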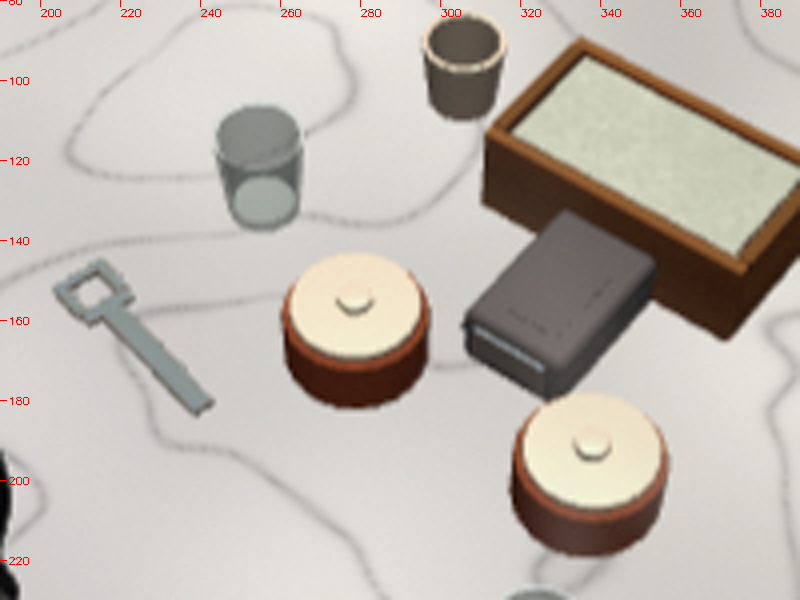

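Both views show the tin flush against the box: nose edge at column 166, rows 187–217, parallel to the face and near its middle (row 203). The tin is flat, and the glasses, cup and opener are where they were. Handing in.

```bash
python3 -c "
from workcell import manip
manip.close_job()"
```

```text
the job is handed in; nothing more can be done
```

The tin is flush against the napkin box and the job is handed in, with about 33 s of the 54 s used at my last check. The hand-in gave no verdict.

- **What I did:** I squared and centred the tin with two side pushes of the spread fingertips. I then pushed it by the latch end through the gap until it met the box. The tin was never gripped or lifted.
- **Final push:** contact force stayed around 1 N or less through the gap and rose to 4.8 N with the TCP stopped at y≈147 mm, about 1.5 mm past where I expected.
- **Last pictures:** both cameras show the plain end against the box face, parallel to it and near its middle. The tin is flat, and the hand is clear. The glasses, cup and opener look unmoved; I judged this by eye and did not measure them again.
- **Disagreement:** before the second side push the cameras differed on the tin's offset from the gap's midline (top 5 mm, scene 2.4 mm). I corrected by about 4 mm, and the check at the gap mouth agreed to about 1 mm.

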